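# Scan a batch of specimen mounts under the measuring bridge

## Task

Check the batch of specimen mounts in the height scanner: draw its slide out, set every mount flat in a nest of its own on the slide, push the slide under the bridge fully home against the back stop, then press the scan button fully down and let it come up again while all of them are in there. After that draw the slide out again to the front stop and stand all the mounts flat in the parts tray; leave the loupe, tweezers and grease tin where they are.

Things in the scene. Friction and masses are not known exactly. Their poses are not given: they have to be found in the camera images.
- scanner: Bench height scanner, fixed, about 116 x 340 x 80 mm: a long dark steel track running into a grey box, the bridge. Origin: on the bench, mid-track, at the bridge's mouth; y points along the track INTO the bridge, x across, z up. Track surface at z = 6 mm. Side guides at |x| = 31.5 to 41 mm rise to z = 15.
- bridge_mouth (a point): Middle of the roof edge of the bridge's mouth (scanner y = 0, z = 34 mm). Bridge: y 0 to 140, |x| to 58, top z = 80 mm; roof of its passage at z = 34: a seated 18 mm mount clears it by 3 mm. Lips (|x| over 26.5, z 11.5 to 15 mm) overhang the slide's flange from y = -30 mm inwards, lead-in from y = -45.
- front_stop (a point): Top of the face of the front stop, a 3.5 mm high bar across the track at scanner y = -172 mm; the slide's flange meets it when drawn out (slide origin then at scanner x = 0, y = -110, z = 6 mm).
- back_stop (a point): Foot of the face of the back stop inside the bridge at scanner y = 130 mm; the flange meets it when the slide is home (slide origin at scanner y = 68 mm).
- slide: Loose aluminium specimen slide, about 0.22 kg, in the track, its y along the scanner's y; starts mostly under the bridge. Origin: underside, centre of the nest plate. Flange 60 x 124 x 4 mm; nest plate 46 x 124 mm on it, top at z = 11; flat arm (18 mm wide, z 6 to 10 mm) to the grip. Slides with a few newtons; 1.5 mm side play each way.
- slide_grip (a point): Point on the slide's upright black grip plate, 12 mm below its top: the plate is 12 mm thick along the slide's y, 30 mm wide along x, its top at slide z = 50 mm; centre at slide y = -124 mm. Free on both faces.
- nest_0 (a point): Centre of the floor of the nest nearest the grip (slide y = -39 mm, floor z = 7). Each nest is round, lined with dark rubber, 35 mm in diameter, 4 mm deep.
- nest_1 (a point): Centre of the floor of the middle nest (slide y = 0).
- nest_2 (a point): Centre of the floor of the nest at the inner end (slide y = +39 mm).
- scan_button (a joint): Travel of the scan button in m: 0 up, 0.006 fully down; a spring returns it, fully down takes about 5 N, presses straight down.
- scan_button_top (a point): Centre of the top of the scan button, a round steel plunger of 24 mm diameter in a 40 mm black collar on the bridge's roof (scanner x = 0, y = 45 mm, top at z = 98 mm).
- mount_0: Black cylindrical resin specimen mount, 30 mm diameter, 18 mm tall, loose, 30 g, standing on a flat face. Origin: centre of its underside; z up when it stands. Present in some runs only (None when absent).
- mount_1: Cream cylindrical resin specimen mount, 30 mm diameter, 14 mm tall, loose, 30 g, standing on a flat face. Origin: centre of its underside; z up when it stands. Present in some runs only (None when absent).
- mount_2: Black cylindrical resin specimen mount, 30 mm diameter, 18 mm tall, loose, 30 g, standing on a flat face. Origin: centre of its underside; z up when it stands. Present in some runs only (None when absent).
- mount_3: Cream cylindrical resin specimen mount, 30 mm diameter, 14 mm tall, loose, 30 g, standing on a flat face. Origin: centre of its underside; z up when it stands. Present in some runs only (None when absent).
- tray: Blue open parts tray, loose, 0.3 kg, 105 x 154 x 24 mm. Origin: centre of its underside. Floor 2 mm thick, walls about 22 mm high with inner faces at x = +-48 and y = +-73 mm; one divider 18 mm high across it at y = -14 to -12 mm makes two compartments; mounts may stand in either.
- loupe: Bystander: stand loupe, black and white barrel 40 mm in diameter, 43 mm tall. Origin: centre of its underside.
- tweezers: Bystander: steel tweezers 13 x 120 x 10 mm lying along their own y. Origin: centre of the underside.
- grease_tin: Bystander: white round tin 53 mm in diameter, 26 mm tall. Origin: centre of its underside.
Things that resemble listed ones, but are neither listed nor needed, are in the scene too. Leave any orange look-alike of the slide alone.

How it is judged:
On the way, in this order (a step that is already met when the one before it is completed fails the run):
1. every mount stands flat in a nest of the slide, and the slide is home against the back stop under the bridge, the button up (x of mount_0 in the frame of slide between -0.006 and 0.006 m and y of mount_0 in the frame of slide between -0.046 and 0.046 m and z of mount_0 in the frame of slide between 0.0045 and 0.0095 m and angle between each of mount_0, mount_1, mount_2, mount_3's own z axis and vertical below 0.1 rad and x of mount_1 in the frame of slide between -0.006 and 0.006 m and y of mount_1 in the frame of slide between -0.046 and 0.046 m and z of mount_1 in the frame of slide between 0.0045 and 0.0095 m and x of mount_2 in the frame of slide between -0.006 and 0.006 m and y of mount_2 in the frame of slide between -0.046 and 0.046 m and z of mount_2 in the frame of slide between 0.0045 and 0.0095 m and x of mount_3 in the frame of slide between -0.006 and 0.006 m and y of mount_3 in the frame of slide between -0.046 and 0.046 m and z of mount_3 in the frame of slide between 0.0045 and 0.0095 m and y of slide in the frame of scanner above 0.063 m and z of slide in the frame of scanner between 0.003 and 0.009 m and value of joint scan_button below 0.002 m), for 0.2 s.
2. the scan button is pressed fully down with the loaded slide home (x of mount_0 in the frame of slide between -0.006 and 0.006 m and y of mount_0 in the frame of slide between -0.046 and 0.046 m and z of mount_0 in the frame of slide between 0.0045 and 0.0095 m and angle between each of mount_0, mount_1, mount_2, mount_3's own z axis and vertical below 0.1 rad and x of mount_1 in the frame of slide between -0.006 and 0.006 m and y of mount_1 in the frame of slide between -0.046 and 0.046 m and z of mount_1 in the frame of slide between 0.0045 and 0.0095 m and x of mount_2 in the frame of slide between -0.006 and 0.006 m and y of mount_2 in the frame of slide between -0.046 and 0.046 m and z of mount_2 in the frame of slide between 0.0045 and 0.0095 m and x of mount_3 in the frame of slide between -0.006 and 0.006 m and y of mount_3 in the frame of slide between -0.046 and 0.046 m and z of mount_3 in the frame of slide between 0.0045 and 0.0095 m and y of slide in the frame of scanner above 0.063 m and z of slide in the frame of scanner between 0.003 and 0.009 m and value of joint scan_button above 0.005 m), for 0.05 s.
3. the button has come up again, the loaded slide still home (x of mount_0 in the frame of slide between -0.006 and 0.006 m and y of mount_0 in the frame of slide between -0.046 and 0.046 m and z of mount_0 in the frame of slide between 0.0045 and 0.0095 m and angle between each of mount_0, mount_1, mount_2, mount_3's own z axis and vertical below 0.1 rad and x of mount_1 in the frame of slide between -0.006 and 0.006 m and y of mount_1 in the frame of slide between -0.046 and 0.046 m and z of mount_1 in the frame of slide between 0.0045 and 0.0095 m and x of mount_2 in the frame of slide between -0.006 and 0.006 m and y of mount_2 in the frame of slide between -0.046 and 0.046 m and z of mount_2 in the frame of slide between 0.0045 and 0.0095 m and x of mount_3 in the frame of slide between -0.006 and 0.006 m and y of mount_3 in the frame of slide between -0.046 and 0.046 m and z of mount_3 in the frame of slide between 0.0045 and 0.0095 m and y of slide in the frame of scanner above 0.063 m and z of slide in the frame of scanner between 0.003 and 0.009 m and value of joint scan_button below 0.0015 m), for 0.1 s.
At the end, for the whole second after the job is handed in: All mounts stand flat on the floor of the parts tray (tilt under 0.1 rad, underside within 4 mm of the floor), at rest; the slide lies in the track within 12 mm of the front stop; the tray is level; the button is up (x of mount_0 in the frame of tray between -0.037 and 0.037 m and y of mount_0 in the frame of tray between -0.062 and 0.062 m and z of mount_0 in the frame of tray between -0.001 and 0.006 m and angle between each of mount_0, mount_1, mount_2, mount_3's own z axis and vertical below 0.1 rad and linear speed of each of mount_0, mount_1, mount_2, mount_3, slide, tray below 0.02 m/s and x of mount_1 in the frame of tray between -0.037 and 0.037 m and y of mount_1 in the frame of tray between -0.062 and 0.062 m and z of mount_1 in the frame of tray between -0.001 and 0.006 m and x of mount_2 in the frame of tray between -0.037 and 0.037 m and y of mount_2 in the frame of tray between -0.062 and 0.062 m and z of mount_2 in the frame of tray between -0.001 and 0.006 m and x of mount_3 in the frame of tray between -0.037 and 0.037 m and y of mount_3 in the frame of tray between -0.062 and 0.062 m and z of mount_3 in the frame of tray between -0.001 and 0.006 m and y of slide in the frame of scanner between -0.12 and -0.098 m and x of slide in the frame of scanner between -0.005 and 0.005 m and z of slide in the frame of scanner between 0.003 and 0.009 m and angle between tray's own z axis and vertical below 0.08 rad and value of joint scan_button below 0.0015 m); the robot touches nothing.
It fails at once if the loupe, tweezers or grease tin is moved more than 25 mm (distance of any of loupe, tweezers, grease_tin from where it was at the start of the episode above 0.025 m).
Of mount_0, mount_1, mount_2, mount_3 only 2 to 3 are there at a start; the rules pass over those that are not, and their reading is None.
At some moment in a run one of mount_0, mount_1, mount_2, mount_3, tray may be knocked a few centimetres aside while the robot is not near it.
Once in a run the grip may slacken for a moment while it holds something.
It also fails if it takes over 208 s, if anything falls off the work surface, if the arm or the gripper's body presses on something with over 40 N, if the wrist force passes 120 N, or if a joint passes its speed limit or range.

## Robot

A 7-joint arm with a two-finger parallel gripper is mounted at the origin on a cart in front of the work surface, level with it; the furniture and walls round the work are solid. World frame = base frame: x ahead of the robot, y to its left, z up, the work surface at z = 0. Lengths are in m, angles in rad, forces in N, time in s.
With the tool pointing down it reaches from about 0.375 to 0.925 m from the base axis. Payload 3.1 kg.
Tool frame: the origin (TCP) lies between the finger pads; the fingertips stand 19 mm ahead of it and the grasp point (between the pads) is the TCP; z points along the fingers, y is the direction in which the jaws open and shut (so a half turn about z gives the same grasp; the last joint's range is limited). The gripper opens to 85 mm and grips with 20 to 120 N. Pads are 22 mm wide; open, the fingers measure 114 mm over their backs; the gripper's body (76 mm by 85 mm) begins 54 mm behind the grasp point. The pads swing forward as they close: fully open they stand 13 mm farther back than shut.
Start: joints at [1.158, 0.383, 0.044, 1.598, -0.018, 1.161, -0.05], TCP at [0.201, -0.618, 0.25] pointing down, gripper open.
Joint ranges: [-2.61, 2.61], [-0.41, 2.15], [-1.48, 1.57], [0, 2.5], [-1.57, 4.71], [0.05, 1.97], [-2.85, 2.85]. Speed limits (rad/s): [2.79, 2.79, 3.14, 3.14, 3.14, 3.14, 3.14].

## Interface

Orientations are given as a unit quaternion [x, y, z, w].
In Python, from bench import move_ptp, movel, move_j, move_gripper, pause, inverse_kinematics, read_camera, camera_params, MotionError, sign_off, look_for, tip_of, read_time_s, read_qpos, read_joint_vel, read_effort, read_eef_pos, read_tcp_rot, read_ft_force, read_ft_torque, read_finger_gap gives the robot as it stands. Calls block until the motion is done:
- move_ptp(position, orientation): joint-space move of the TCP to a pose.
- movel(position, orientation=None, speed=0.15): straight line of the TCP; orientation=None keeps the orientation; speed is the mean speed in m/s.
- move_j(angles): joint-space move.
- move_gripper(opening, effort=None): finger opening in m; effort is the grip in N (None keeps the last); returns when the fingers have stopped.
- pause(seconds).
- inverse_kinematics(position, orientation): joint angles nearest the present ones, or None.
- read_camera(name): name is "side" or "top" or "wrist"; returns the picture (384x512x3 uint8, red, green, blue); there is no depth.
- camera_params(name): a dict with "K" (3x3 intrinsics, pixels), "camera_from_world" (4x4, takes a point from world to camera coordinates). Camera axes: x right, y down, z forward; pixel columns grow to the right and rows downward; lengths in m; the calibration is good to about 2 mm. A picture is of the moment at which its call begins: read the wrist's pose just before it. camera_params takes no time and is no camera call; for the wrist camera it gives the pose at the moment of the call.
A pose or a line that the arm cannot do raises MotionError and nothing moves.
- sign_off(): hands the job in, once; it reports no verdict.
Trained networks look in the newest picture that a camera, given by its name, has taken for a name from the list of things; names that differ only in an ending like _2 or _b are one class to them, and where a whole thing is asked for, a point or a joint stands for the part that bears it (a point fixed in the world has none). Each returns a list of dicts, best first, with "confidence" (0 to 1); they miss things now and then, are a little off and sometimes report something else, mostly with a low value. They report only what shows in the picture. A call takes as long as a camera call. They do not tell look-alikes from the thing itself.
- look_for(camera, name): "at" ([column, row] in pixels, amid what is visible of it).
- tip_of(camera, name): "at" ([column, row] in pixels: a listed point, or the origin of a listed thing).
Readings, each from a call of its own:
- read_time_s(): time.
- read_qpos(): joint angles.
- read_joint_vel(): joint speeds.
- read_effort(): joint torques, N m.
- read_eef_pos(): TCP position.
- read_tcp_rot(): TCP orientation.
- read_ft_force(): force on the tool from outside, world axes, zero at the start.
- read_ft_torque(): the same for the moment, N m.
- read_finger_gap(): finger opening in m.
Only numpy, scipy, OpenCV 4.12 (cv2) and the standard library are available. Lean on these libraries where they do the work, as an engineer would, in place of code of your own. Each camera call takes 0.05 s, during which the arm holds its last target.

## Working session

There is one attempt and no reset: what is moved stays moved. The work goes in short steps, each a Python script; the robot and the scene stay as the last script left them, time stands still between calls to the robot, and variables do not carry over. Pictures are saved under pics/ and viewed, and the job is handed in when it is done.

```bash
mkdir -p pics; ls; python3 - <<'E'
from bench import *
import cv2,numpy as np
for c in ["side","top","wrist"]:
    im=read_camera(c); cv2.imwrite(f"pics/a_{c}.png",im[:,:,::-1])
    p=camera_params(c); print(c,np.round(p["K"],1).tolist(),np.round(p["camera_from_world"],3).tolist())
    for n in ["scanner","slide","slide_grip","mount_0","mount_1","tray","loupe","tweezers","grease_tin","scan_button_top","nest_0"]:
        print(n,[(np.round(d["at"]).tolist(),round(d["confidence"],2)) for d in look_for(c,n)[:5]])
print(read_time_s())
E
```

```text
pics
side [[461.4, 0.0, 251.0], [0.0, 461.4, 189.9], [0.0, 0.0, 1.0]] [[0.981, -0.193, 0.012, -0.517], [-0.068, -0.406, -0.911, 0.104], [0.18, 0.893, -0.411, 1.5], [0.0, 0.0, 0.0, 1.0]]
scanner [([240.0, 192.0], 0.93)]
slide [([258.0, 295.0], 0.95), ([244.0, 199.0], 0.84), ([241.0, 192.0], 0.35)]
slide_grip [([257.0, 290.0], 0.95), ([243.0, 201.0], 0.8)]
mount_0 [([269.0, 252.0], 0.66)]
mount_1 [([269.0, 252.0], 0.66)]
tray [([229.0, 164.0], 0.8)]
loupe [([242.0, 200.0], 0.63), ([296.0, 234.0], 0.62), ([290.0, 218.0], 0.16)]
tweezers []
grease_tin [([288.0, 218.0], 0.6)]
scan_button_top [([244.0, 201.0], 0.28)]
nest_0 [([257.0, 292.0], 0.65), ([240.0, 201.0], 0.64)]
top [[494.8, 0.0, 256.0], [0.0, 494.8, 189.8], [0.0, 0.0, 1.0]] [[0.052, -0.999, 0.01, -0.092], [-0.919, -0.052, -0.391, 0.474], [0.391, 0.011, -0.92, 1.651], [0.0, 0.0, 0.0, 1.0]]
scanner [([231.0, 190.0], 0.59)]
slide [([368.0, 212.0], 0.81), ([232.0, 190.0], 0.66), ([216.0, 188.0], 0.4)]
slide_grip [([363.0, 210.0], 0.86), ([230.0, 191.0], 0.76), ([137.0, 186.0], 0.52), ([217.0, 189.0], 0.35)]
mount_0 [([137.0, 186.0], 0.63), ([320.0, 206.0], 0.49), ([318.0, 190.0], 0.41)]
mount_1 [([137.0, 186.0], 0.63), ([320.0, 206.0], 0.49), ([318.0, 190.0], 0.41)]
tray [([140.0, 187.0], 0.92), ([230.0, 188.0], 0.5), ([215.0, 186.0], 0.21)]
loupe [([298.0, 163.0], 0.52)]
tweezers []
grease_tin []
scan_button_top []
nest_0 [([365.0, 209.0], 0.93), ([230.0, 192.0], 0.61)]
wrist [[309.0, 0.0, 262.5], [0.0, 309.0, 190.8], [0.0, 0.0, 1.0]] [[0.309, -0.951, -0.0, -0.65], [-0.904, -0.294, 0.31, -0.04], [-0.295, -0.095, -0.951, 0.381], [0.0, 0.0, 0.0, 1.0]]
scanner []
slide []
slide_grip []
mount_0 []
mount_1 []
tray []
loupe []
tweezers []
grease_tin []
scan_button_top []
nest_0 []
1.8
```

```bash
python3 - <<'E'
import cv2
a=cv2.imread("pics/a_side.png")[120:340,150:380];cv2.imwrite("pics/a_side_z.png",cv2.resize(a,None,fx=3.4,fy=2.7) if 0 else cv2.resize(a,(627,600),interpolation=3))
a=cv2.imread("pics/a_top.png")[110:290,90:420];cv2.imwrite("pics/a_top_z.png",cv2.resize(a,(792,432),interpolation=3))
E
```

```text
(no output)
```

View pics/a_wrist.png

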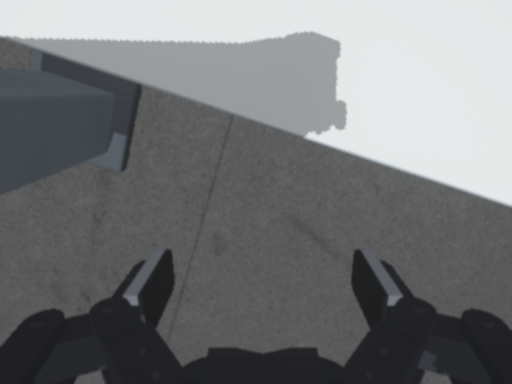

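```bash
sleep 1
```

```text
(no output)
```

View pics/a_side_z.png

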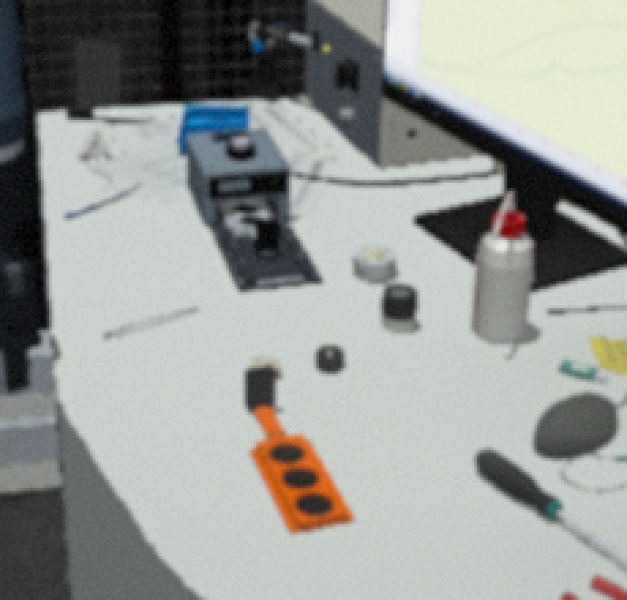

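View pics/a_top_z.png

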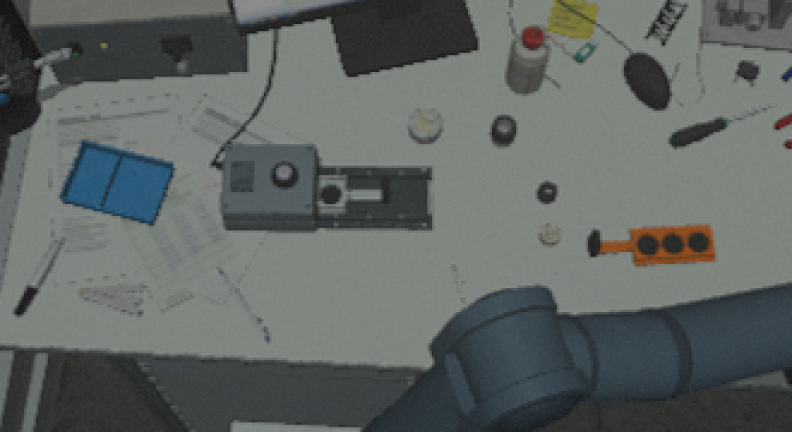

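The side view shows the scanner with its grip near (244,201). The orange look-alike slide is near (258,295). There is a black mount at (269,252), and a cream one partly hidden behind the orange grip at about (246,254). The top view shows the tray at (140,187), the black mount at (318,190), the cream mount at (319,207), the loupe at (298,163), the grease tin at (267,162) and the bridge at (203,188).

```bash
cat > h.py <<'E'
from bench import *
import cv2,numpy as np
from scipy.spatial.transform import Rotation as R
def ray(p,uv):
    K=np.array(p["K"]);T=np.array(p["camera_from_world"])
    d=T[:3,:3].T@np.linalg.solve(K,[uv[0],uv[1],1.]); c=-T[:3,:3].T@T[:3,3]
    return c,d
def px2w(p,uv,z):
    c,d=ray(p,uv); return c+d*(z-c[2])/d[2]
def w2px(p,X):
    K=np.array(p["K"]);T=np.array(p["camera_from_world"])
    q=K@(T[:3,:3]@np.asarray(X,float)+T[:3,3]); return q[:2]/q[2]
def down(yaw):  # tool z down, tool y (jaw) dir at angle yaw in world xy
    y=np.array([np.cos(yaw),np.sin(yaw),0]);z=np.array([0,0,-1.]);x=np.cross(y,z)
    return R.from_matrix(np.stack([x,y,z],1)).as_quat()
def yawof(q):
    y=R.from_quat(q).as_matrix()[:,1]; return np.arctan2(y[1],y[0])
def snap(c,name):
    p=camera_params(c); im=read_camera(c); cv2.imwrite(f"pics/{name}.png",im[:,:,::-1]); return im,p
E
python3 - <<'E'
from h import *
p=camera_params("top")
f=lambda n,zx,zy,z:print(n,np.round(px2w(p,(90+zx/2.4,110+zy/2.4),z),3))
f("blackm",547,190,.018);f("creamm",549,232,.014)
f("tray tl",85,143,.024);f("tray tr",173,163,.024);f("tray br",153,223,.024);f("tray bl",64,201,.024)
f("grip top",383,190,.05);f("btn",284,173,.098);f("track end top",432,168,.015);f("track end bot",432,228,.015)
f("bridge tr",317,147,.08);f("br br",313,229,.08);f("loupe",503,125,.043);f("tin",425,125,.026);f("tw",458,283,0.01)
f("orange grip",594,243,.05);f("pen",250,300,0)
print(np.round(read_tcp_rot(),3),yawof(read_tcp_rot()),w2px(p,[0,0,0]))
E
```

```text
blackm [ 0.527 -0.294  0.018]
creamm [ 0.459 -0.298  0.014]
tray tl [0.564 0.428 0.024]
tray tr [0.537 0.287 0.024]
tray br [0.436 0.304 0.024]
tray bl [0.464 0.445 0.024]
grip top [ 0.499 -0.042  0.05 ]
btn [0.498 0.105 0.098]
track end top [ 0.556 -0.115  0.015]
track end bot [ 0.455 -0.119  0.015]
bridge tr [0.551 0.061 0.08 ]
br br [0.418 0.056 0.08 ]
loupe [ 0.623 -0.222  0.043]
tin [ 0.624 -0.101  0.026]
tw [ 0.371 -0.162  0.01 ]
orange grip [ 0.431 -0.361  0.05 ]
pen [0.33  0.148 0.   ]
[ 0.988  0.157 -0.    -0.   ] -1.2559743906385603 [228.49954885 331.73686865]
```

```bash
python3 - <<'E'
from h import *
T=np.array(camera_params("wrist")["camera_from_world"]);c=-T[:3,:3].T@T[:3,3]
print("cam in tool",R.from_quat(read_tcp_rot()).as_matrix().T@(c-read_eef_pos()))
t=read_time_s()
move_ptp([0.44,-0.26,0.33],down(-np.pi/2)); print(read_time_s()-t, read_qpos())
im,p=snap("wrist","b_m")
for n in ["mount_0","loupe","tweezers","slide","slide_grip"]: print(n,[(np.round(d["at"]).tolist(),round(d["confidence"],2),np.round(px2w(p,d["at"],.01),3).tolist()) for d in look_for("wrist",n)[:5]])
move_ptp([0.44,0.0,0.33],down(-np.pi/2)); print(read_time_s()-t, read_qpos())
im,p=snap("wrist","b_s")
for n in ["scan_button_top","slide_grip","bridge_mouth","front_stop","mount_0"]: print(n,[(np.round(d["at"]).tolist(),round(d["confidence"],2)) for d in tip_of("wrist",n)[:3]])
E
```

```text
cam in tool [ 0.0792526  -0.00021331 -0.12405126]
1.6083 [ 0.62341409  0.0643559  -0.17484672  1.82097884  0.0123115   1.25751049
 -1.12794295]
mount_0 [([284.0, 83.0], 0.9, [0.527, -0.29, 0.01]), ([288.0, 132.0], 0.75, [0.461, -0.297, 0.01])]
loupe [([236.0, 10.0], 0.96, [0.615, -0.229, 0.01])]
tweezers [([219.0, 234.0], 0.62, [0.303, -0.192, 0.01]), ([46.0, 102.0], 0.27, [0.504, 0.038, 0.01])]
slide [([407.0, 143.0], 0.66, [0.446, -0.469, 0.01]), ([46.0, 100.0], 0.64, [0.506, 0.037, 0.01])]
slide_grip [([86.0, 89.0], 0.6, [0.521, -0.02, 0.01]), ([48.0, 100.0], 0.59, [0.506, 0.035, 0.01]), ([411.0, 138.0], 0.56, [0.452, -0.474, 0.01])]
2.925 [ 0.37024758 -0.07554738 -0.43329222  1.953536   -0.03258321  1.25655353
 -1.62496355]
scan_button_top [([159.0, 108.0], 0.83)]
slide_grip [([294.0, 102.0], 0.87), ([227.0, 103.0], 0.54), ([433.0, 4.0], 0.49)]
bridge_mouth [([210.0, 106.0], 0.92)]
front_stop [([339.0, 98.0], 0.71), ([203.0, 107.0], 0.18)]
mount_0 [([471.0, 86.0], 0.9), ([466.0, 134.0], 0.88)]
```

View pics/b_m.png

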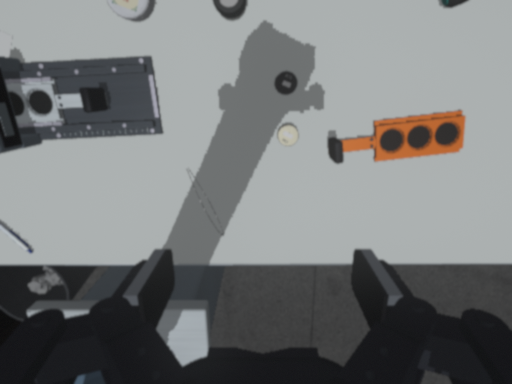

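View pics/b_s.png

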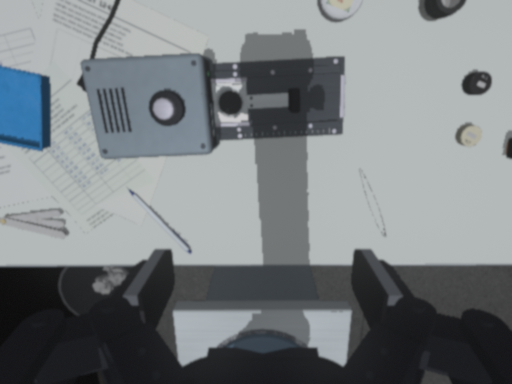

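The first wrist picture shows the black mount at (286,83), the cream one at (288,134), the loupe at the top near (230,5), the orange slide on the right at (420,135), and the real slide's grip at (95,98). The second shows the bridge at (150,107), its button at (166,107), the grip at (294,100), and the first nest, empty, at (230,102). The tweezers are the thin outline at about (372,203).

Mount candidates, by pixel in the first wrist picture:
- **Black disc (286,83):** a mount.
- **Cream disc (288,134):** a mount.
- **Loupe (230,5):** not a mount, it is a larger barrel.
- **Tin (130,5):** not a mount.

Slide candidates are the orange one at (420,135), which I reject, and the aluminium one in the track at (40,100), which I choose.

```bash
python3 - <<'E'
from h import *
p=camera_params("wrist")
im=cv2.imread("pics/b_s.png");cv2.imwrite("pics/b_s_z.png",cv2.resize(im[40:180,70:360],(800,386),interpolation=2))
a=cv2.imread("pics/b_m.png")[60:160,260:320];cv2.imwrite("pics/b_m_z.png",cv2.resize(a,(360,600),interpolation=2))
for n,uv,z in [("btn",(165,107),.098),("mouth",(210,106),.034),("front",(339,98),.0095),("grip",(294,100),.05)]: print(n,np.round(px2w(p,uv,z),4))
E
```

```text
btn [0.5017 0.1075 0.098 ]
mouth [0.4996 0.0679 0.034 ]
front [ 0.5085 -0.1064  0.0095]
grip [ 0.5073 -0.0405  0.05  ]
```

View pics/b_s_z.png

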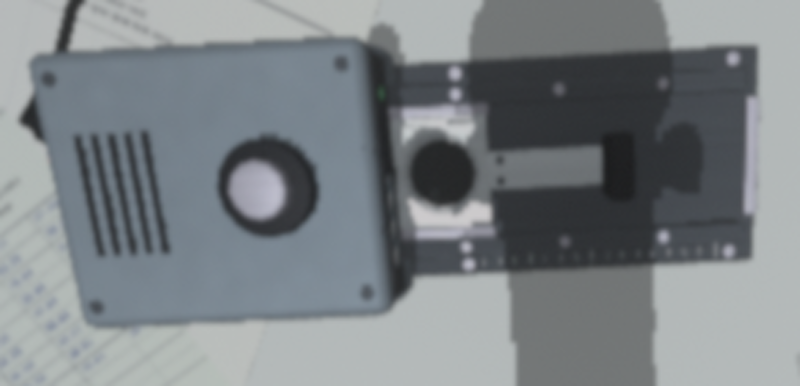

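View pics/b_m_z.png

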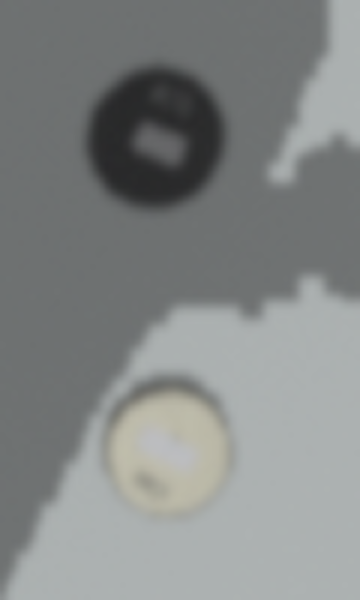

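```bash
python3 - <<'E'
from h import *
from scipy.optimize import least_squares
p=camera_params("wrist")
s=800/290; Z=lambda x,y:np.array([70+x/s,40+y/s])
obs=[((58,140,80),Z(32,57),1),((58,0,80),Z(378,41),1),((-58,0,80),Z(392,313),1),((-58,140,80),Z(88,326),1),
((0,45,98),Z(258,190),1),((0,-172,9.5),Z(747,155),1)]
# guide edge lines: residual only across
lines=[(41,Z(400,65)),(41,Z(755,46)),(-41,Z(412,273)),(-41,Z(748,260))]
def Tx(v,X):
    c,s_=np.cos(v[2]),np.sin(v[2]);return np.array([v[0]+c*X[0]-s_*X[1],v[1]+s_*X[0]+c*X[1],X[2]])
def f(v):
    r=[]
    for X,uv,w in obs: r+=list(w2px(p,Tx(v,np.array(X)/1e3))-uv)
    for x,uv in lines:
        q=px2w(p,uv,.015); c,s_=np.cos(v[2]),np.sin(v[2]); d=q[:2]-v[:2]; r.append((c*d[0]+s_*d[1]-x/1e3)*600)
    return np.array(r)
o=least_squares(f,[.5,.065,0],loss="soft_l1");v=o.x
print(v,np.round(f(v),1))
np.save("scan.npy",v)
c,s_=np.cos(v[2]),np.sin(v[2])
for zx,z in [(603,50),(635,50)]:
    q=px2w(p,Z(zx,165),z/1e3)[:2]-v[:2];print("grip top edge scanner xy",c*q[0]+s_*q[1],-s_*q[0]+c*q[1])
E
```

```text
[0.50169132 0.06126095 0.04892926] [-2.6 -1.5 -3.3 -2.8  2.1  1.5 -0.7  2.6  2.8  0.2  1.3  0.6  5.9  5.6
 -4.3 -5.7]
grip top edge scanner xy 0.0011663496285441348 -0.09517679472637097
grip top edge scanner xy 0.0004083151528661297 -0.10970578122395575
```

```bash
cat >> h.py <<'E'
try:
    V=np.load("scan.npy")
except Exception: V=None
def s2w(x,y,z):
    c,s=np.cos(V[2]),np.sin(V[2]); return np.array([V[0]+c*x-s*y,V[1]+s*x+c*y,z])
def w2s(q):
    c,s=np.cos(V[2]),np.sin(V[2]); d=np.asarray(q)[:2]-V[:2]; return np.array([c*d[0]+s*d[1],-s*d[0]+c*d[1]])
YS=lambda: V[2]-np.pi/2   # jaw along scanner y
E
python3 - <<'E'
from h import *
q=down(YS())
move_gripper(.045)
move_ptp(s2w(0,-.1025,.12),q)
im,p=snap("wrist","c_g")
movel(s2w(0,-.1025,.044),q,speed=.12)
print(read_ft_force())
move_gripper(0.0,effort=30)
print("gap",read_finger_gap(),read_ft_force(),read_time_s())
E
```

```text
[-0.1188922   0.09105411  0.18998637]
gap 0.011484028211026853 [ 0.13425518 -1.29677837  3.73934124] 7.625
```

View pics/c_g.png

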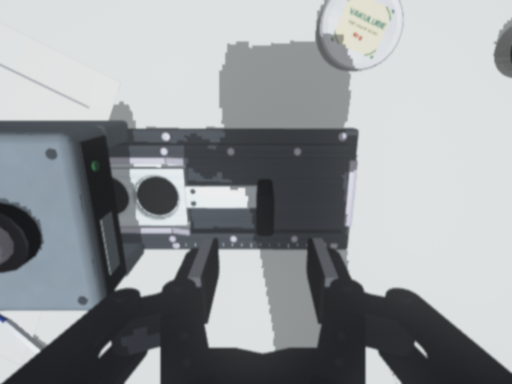

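The wrist view shows the grip at (265,208) between the fingers, with the track edges level, so the yaw is right. The jaws have closed to 11.5 mm on the plate. Next is the pull.

```bash
python3 - <<'E'
from h import *
q=down(YS())
y0=w2s(read_eef_pos())
print(y0)
movel(s2w(y0[0],-.228,.044),q,speed=.08); print(read_ft_force(),read_finger_gap())
y=-.228
while y>-.243:
    y-=.0015; movel(s2w(y0[0],y,.044),q,speed=.03); f=read_ft_force(); print(round(y,4),np.round(f,1))
    if np.hypot(f[0],f[1])>7: break
print(read_finger_gap(),read_time_s())
im,p=snap("wrist","c_out")
E
```

```text
[ 0.00084828 -0.10275527]
[-1.70910827  3.29985349  6.3742871 ] 0.011195371882165005
-0.2295 [-0.4  4.   6.5]
-0.231 [-0.1  4.   5.7]
-0.2325 [-1.   4.1  7.2]
-0.234 [0.3 4.  6.8]
-0.2355 [-1.1  5.7  6. ]
-0.237 [-1.   7.7  7.4]
0.011223254075745055 10.8417
```

View pics/c_out.png

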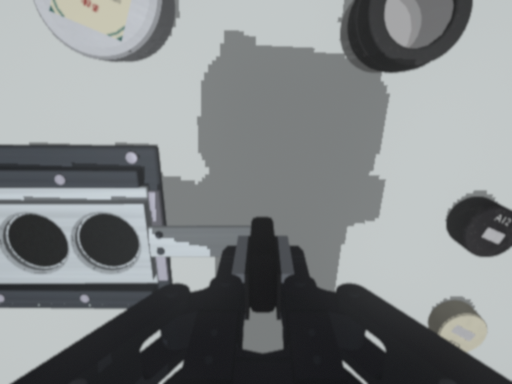

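```bash
python3 - <<'E'
from h import *
move_gripper(.045)
e=read_eef_pos(); movel([e[0],e[1],.12],speed=.2)
move_ptp([0.44,-0.13,0.22],down(-np.pi/2))
im,p=snap("wrist","d")
for n in ["nest_0","nest_1","nest_2","mount_0","slide_grip","front_stop"]: 
  z={"mount_0":.0,"slide_grip":.044,"front_stop":.0095}.get(n,.013)
  for d in tip_of("wrist",n)[:3]:
    w=px2w(p,d["at"],z); print(n,np.round(d["at"]),round(d["confidence"],2),np.round(w,4),np.round(w2s(w),4))
print(read_time_s())
E
```

```text
nest_0 [146. 103.] 0.89 [ 0.5057 -0.01    0.013 ] [ 0.0005 -0.0714]
nest_0 [216.  98.] 0.74 [ 0.5106 -0.0828  0.013 ] [ 0.0019 -0.1443]
nest_0 [184.  98.] 0.63 [ 0.5103 -0.05    0.013 ] [ 0.0031 -0.1115]
nest_1 [146. 103.] 0.89 [ 0.5057 -0.01    0.013 ] [ 0.0005 -0.0714]
nest_1 [216.  98.] 0.74 [ 0.5106 -0.0828  0.013 ] [ 0.0019 -0.1443]
nest_1 [184.  98.] 0.63 [ 0.5103 -0.05    0.013 ] [ 0.0031 -0.1115]
nest_2 [146. 103.] 0.89 [ 0.5057 -0.01    0.013 ] [ 0.0005 -0.0714]
nest_2 [216.  98.] 0.74 [ 0.5106 -0.0828  0.013 ] [ 0.0019 -0.1443]
nest_2 [184.  98.] 0.63 [ 0.5103 -0.05    0.013 ] [ 0.0031 -0.1115]
mount_0 [412. 148.] 0.78 [ 0.4572 -0.2964  0.    ] [-0.062  -0.3551]
mount_0 [421.  84.] 0.71 [ 0.5246 -0.2959  0.    ] [ 0.0054 -0.3578]
slide_grip [307.  95.] 0.8 [ 0.514  -0.1714  0.044 ] [ 0.0009 -0.233 ]
slide_grip [491. 168.] 0.74 [ 0.4448 -0.3573  0.044 ] [-0.0772 -0.4153]
front_stop [240.  97.] 0.57 [ 0.5117 -0.1067  0.0095] [ 0.0018 -0.1682]
12.7833
```

View pics/d.png

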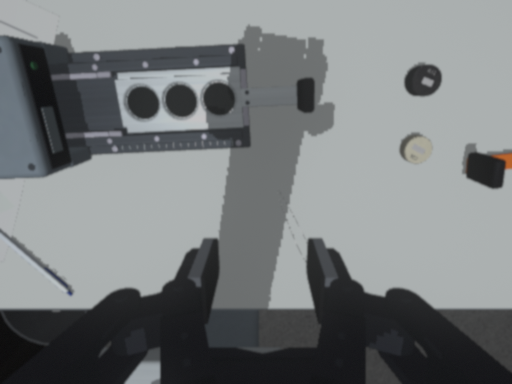

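The slide is fully out and its three nests are empty at (144,102), (181,99) and (219,98). The mounts are at (423,80) and (416,148). Next I check that IK works for the placing yaw and hover over the black mount.

```bash
cat >> h.py <<'E'
def dark_center(im,p,exp,h,base,kind,r=.03,save=None):
    """centroid of mount silhouette near expected world xy -> world xy at z=base+h/2"""
    u=w2px(p,[exp[0],exp[1],base+h/2]); px=abs(w2px(p,[exp[0]+.01,exp[1],base+h/2])-u).max()/.01
    g=cv2.cvtColor(im,cv2.COLOR_RGB2HSV)
    if kind=="black": m=(g[:,:,2]<75)
    else: m=(g[:,:,1]>40)&(g[:,:,2]>100)&(g[:,:,0]<40)
    w=np.zeros(m.shape,np.uint8); cv2.circle(w,tuple(int(a) for a in np.round(u)),int(r*px),1,-1)
    m=cv2.morphologyEx((m&(w>0)).astype(np.uint8),cv2.MORPH_OPEN,np.ones((3,3)))
    n,l,st,ce=cv2.connectedComponentsWithStats(m)
    if n<2: return None
    k=1+np.argmax(st[1:,4]); (cx,cy),rad=cv2.minEnclosingCircle(np.argwhere(l==k)[:,::-1].astype(np.float32))
    pos=px2w(p,ce[k],base+h/2); print("blob px",np.round(ce[k],1),"diam mm",2e3*np.sqrt(st[k,4]/np.pi)/px,"exp dia 30; pos",np.round(pos,4))
    return pos[:2]
E
python3 - <<'E'
from h import *
for nm,P in [("black",[.5246,-.2945,.15]),("nest2",s2w(0,-.071,.04)),("nest0",s2w(0,-.149,.04)),("tray",[.5,.366,.05]),("tray2",[.47,.42,.05]),("btn",s2w(0,.045,.11))]:
  for y in (V[2],V[2]+np.pi,V[2]-np.pi):
    r=inverse_kinematics(P,down(y)); print(nm,round(y,2),None if r is None else np.round(r,2))
q=down(V[2]+np.pi)
move_gripper(.05)
move_ptp([.5246,-.2945,.15],q); 
im,p=snap("wrist","e")
print(dark_center(im,p,(.5246,-.2945),.018,0,"black"),read_time_s(),read_qpos())
E
```

```text
black 0.05 [ 0.81  0.44 -0.45  1.78  0.23  0.97  0.32]
black 3.19 [ 0.59  0.41 -0.18  1.79  0.09  0.95 -2.72]
black -3.09 [ 0.59  0.41 -0.18  1.79  0.09  0.95 -2.72]
nest2 0.05 [ 0.43  0.49 -0.57  2.06  0.4   0.71 -0.34]
nest2 3.19 [-0.66  0.52  0.7   2.11 -0.52  0.69 -2.7 ]
nest2 -3.09 [-0.66  0.52  0.7   2.11 -0.52  0.69 -2.7 ]
nest0 0.05 [ 0.55  0.49 -0.53  2.03  0.38  0.71 -0.17]
nest0 3.19 [-0.5   0.54  0.7   2.08 -0.53  0.71 -2.54]
nest0 -3.09 [-0.5   0.54  0.7   2.08 -0.53  0.71 -2.54]
tray 0.05 [-0.11  0.71 -0.76  1.77  0.61  0.91 -1.09]
tray 3.19 [ 0.17  1.03 -1.26  1.76  1.07  1.21  1.79]
tray -3.09 [ 0.17  1.03 -1.26  1.76  1.07  1.21  1.79]
tray2 0.05 [-0.15  0.77 -0.86  1.74  0.7   0.97 -1.24]
tray2 3.19 [ 0.06  1.05 -1.26  1.73  1.07  1.22  1.7 ]
tray2 -3.09 [ 0.06  1.05 -1.26  1.73  1.07  1.22  1.7 ]
btn 0.05 [ 0.31  0.39 -0.68  2.01  0.33  0.85 -0.51]
btn 3.19 [-1.23  0.59  1.16  2.08 -0.69  0.93 -2.77]
btn -3.09 [-1.23  0.59  1.16  2.08 -0.69  0.93 -2.77]
blob px [258.7 184.4] diam mm 30.473468836666857 exp dia 30; pos [ 0.5279 -0.2925  0.009 ]
[ 0.52785559 -0.29246569] 14.2583 [ 0.58854496  0.40638196 -0.17903792  1.79479262  0.08615984  0.94765072
 -2.71731616]
```

View pics/e.png

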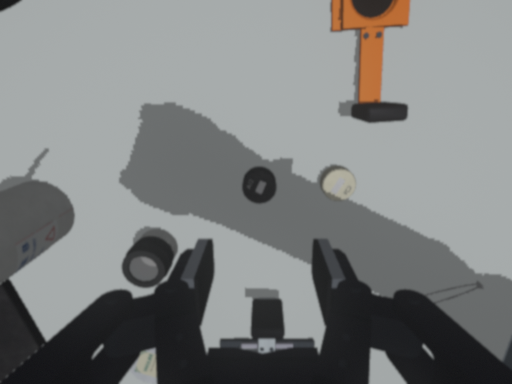

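Black mount at (259,185), measured diameter 30.5 mm, confirmed. The half-turned yaw keeps the joints nearer mid-range, so I'll use that.

```bash
cat >> h.py <<'E'
def pick(exp,h,kind,base,name,zt=.0255,hover=.13):
    q=down(V[2])
    move_gripper(.05)
    move_ptp([exp[0],exp[1],hover],q)
    im,p=snap("wrist",name)
    c=dark_center(im,p,exp,h,base,kind)
    if c is None or np.hypot(*(c-np.array(exp[:2])))>.012: print("CHECK",c); return None
    movel([c[0],c[1],base+zt],q,speed=.1)
    print("ft",np.round(read_ft_force(),1))
    move_gripper(.02,effort=30)
    print("gap",read_finger_gap())
    movel([c[0],c[1],hover],q,speed=.15)
    print("gap up",read_finger_gap(),read_time_s())
    snap("wrist",name+"_up")
    return c
E
python3 - <<'E'
from h import *
pick((.5279,-.2925),.018,"black",0,"f")
E
```

```text
blob px [262.7 190.7] diam mm 30.64326409722124 exp dia 30; pos [ 0.5277 -0.2926  0.009 ]
ft [ 1.2 -0.2 -0.1]
gap 0.02912610642640849
gap up 0.028937438088612023 19.3
```

View pics/f_up.png

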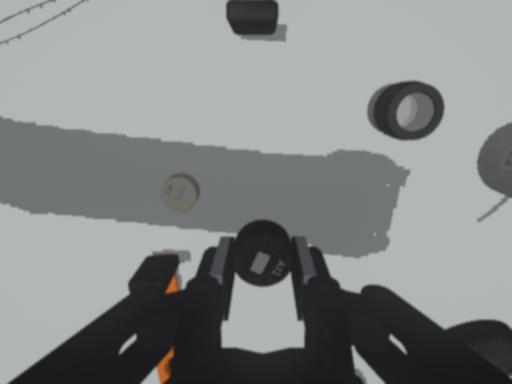

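View pics/f.png

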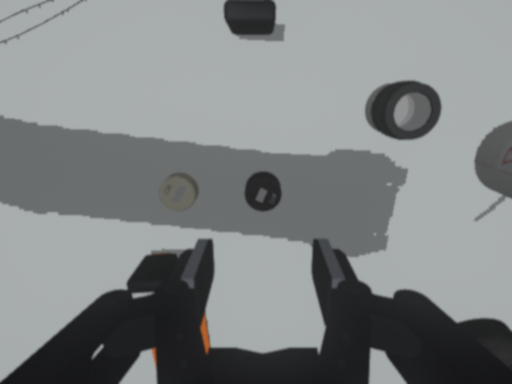

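The black mount is held, centred between the fingers at (263,250). Next I hover over nest_1, measure it and place the mount.

```bash
cat >> h.py <<'E'
def nest_center(im,p,exp,name=None):
    """dark rubber disc, rim z=.017 ; floor z=.013: centroid ~ z .015"""
    z=.016; u=w2px(p,[exp[0],exp[1],z]); px=abs(w2px(p,[exp[0]+.01,exp[1],z])-u).max()/.01
    g=cv2.cvtColor(im,cv2.COLOR_RGB2GRAY); w=np.zeros(g.shape,np.uint8); cv2.circle(w,tuple(int(a) for a in np.round(u)),int(.021*px),1,-1)
    t,_=cv2.threshold(g[w>0].reshape(-1,1),0,255,cv2.THRESH_OTSU); m=((g<t)&(w>0)).astype(np.uint8)
    n,l,st,ce=cv2.connectedComponentsWithStats(m); k=1+np.argmax(st[1:,4])
    pos=px2w(p,ce[k],z); print("nest px",np.round(ce[k],1),"thr",t,"dia",2e3*np.sqrt(st[k,4]/np.pi)/px,"pos",np.round(pos,4),"scn",np.round(w2s(pos),4))
    return pos[:2]
E
python3 - <<'E'
from h import *
q=down(V[2])
P=s2w(.001,-.1115,.15); e=read_eef_pos(); movel([e[0],e[1],.15])
move_ptp(P,q)
im,p=snap("wrist","g")
for y in (-.072,-.111,-.149): nest_center(im,p,s2w(.001,y,0))
print(read_finger_gap())
E
```

```text
nest px [262.7 133.7] thr 118.0 dia 32.11514439891818 pos [ 0.5062 -0.007   0.016 ] scn [ 0.0012 -0.0684]
nest px [263.  179.2] thr 84.0 dia 31.339074424631622 pos [ 0.5082 -0.046   0.016 ] scn [ 0.0013 -0.1075]
nest px [262.8 225.4] thr 69.0 dia 37.66160445966448 pos [ 0.5101 -0.0897  0.016 ] scn [ 0.001  -0.1512]
0.028857256822436016
```

View pics/g.png

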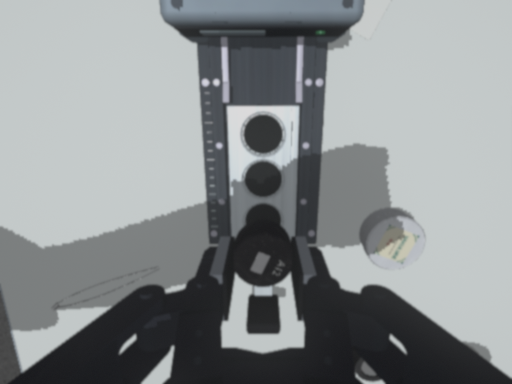

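```bash
python3 - <<'E'
from h import *
p=camera_params("wrist"); Rm=R.from_quat(read_tcp_rot()).as_matrix(); t=np.array(read_eef_pos())
print(t,yawof(read_tcp_rot()),Rm[:,2])
for X in [(.011,.0145,.019),(.011,-.0145,.019),(-.011,.0145,.019),(0,0,-.0255+.018+.0)]: print(X,w2px(p,Rm@np.array([X[0],X[1],X[2]])+t))
print("mount top proj",w2px(p,t+[0,0,-.0255+.018]))
for v in (305,310,316,332): print("grip top",v,w2s(px2w(p,(263,v),.056)))
print("plate inner end",w2s(px2w(p,(263,104),.017)), "flange/ bridge mouth?")
im=cv2.imread("pics/g.png");cv2.imwrite("pics/g_z.png",cv2.resize(im[20:350,180:345],(400,800)[::1] if 0 else (300,600),interpolation=2))
cv2.imwrite("pics/g_z2.png",cv2.resize(im[215:345,200:330],(600,600),interpolation=2))
E
```

```text
[ 0.50864404 -0.05275191  0.14976489] 0.04493885703877864 [ 3.18216251e-05 -8.83916991e-04 -9.99999609e-01]
(0.011, 0.0145, 0.019) [291.86376733 232.06162686]
(0.011, -0.0145, 0.019) [234.90561939 232.12268491]
(-0.011, 0.0145, 0.019) [290.67549317 269.71368983]
(0, 0, -0.0075) [263.59941684 281.3088572 ]
mount top proj [263.46852209 263.08213927]
grip top 305 [ 0.00095036 -0.2069347 ]
grip top 310 [ 0.00092866 -0.21201335]
grip top 316 [ 0.00090227 -0.21818959]
grip top 332 [ 0.00082998 -0.23511088]
plate inner end [ 0.00173415 -0.04523268] flange/ bridge mouth?
```

View pics/g_z2.png

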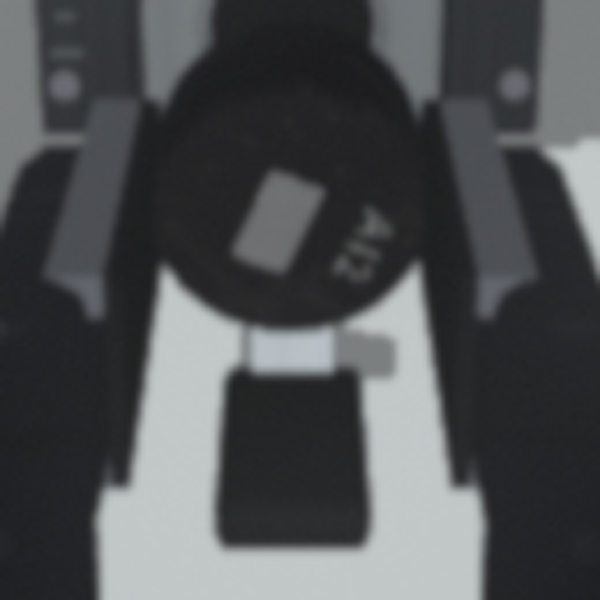

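```bash
python3 - <<'E'
from h import *
P=s2w(.001,-.1115,.15);print("cmd",P,"act",read_eef_pos(),read_joint_vel())
pause(.5);print("act",read_eef_pos())
movel(P,down(V[2]),speed=.05);print("act",read_eef_pos());pause(.3);print("act",read_eef_pos(),read_time_s())
print(inverse_kinematics(P,down(V[2])),read_qpos())
E
```

```text
cmd [ 0.50814356 -0.0500567   0.15      ] act [ 0.50864404 -0.05275191  0.14976489] [ 0.00980486  0.00310732  0.00187064 -0.006377   -0.00445937 -0.0005916
 -0.00223111]
act [ 0.5081826  -0.05019861  0.15000102]
act [ 0.50814026 -0.04999613  0.15002209]
act [ 0.50812169 -0.05002385  0.14998583] 21.6917
[ 0.82545307  0.39399469 -0.9315728   1.98263878  0.38766804  0.95269097
 -0.25097355] [ 0.82539158  0.39399127 -0.93157294  1.98267932  0.38767275  0.95269484
 -0.25098997]
```

The arm was still settling when I took that picture, so I re-measure now that it is still.

```bash
sed -i 's/^def snap(c,name):/def snap(c,name):\n    if c=="wrist": pause(.35)/' h.py; python3 - <<'E'
from h import *
im,p=snap("wrist","g2")
for y in (-.069,-.108,-.149): nest_center(im,p,s2w(.001,y,0))
t=np.array(read_eef_pos());print(t,w2s(t),"mount top proj",w2px(p,t+[0,0,-.0255+.018]))
cv2.imwrite("pics/g2_z.png",cv2.resize(im[:,:,::-1][215:345,200:330],(600,600),interpolation=2))
E
```

```text
nest px [263.2 136.4] thr 117.0 dia 31.795455716587966 pos [ 0.5063 -0.007   0.016 ] scn [ 0.0012 -0.0684]
nest px [263.2 181.7] thr 92.0 dia 31.713878586745775 pos [ 0.5082 -0.0461  0.016 ] scn [ 0.0012 -0.1076]
nest px [262.9 227. ] thr 66.0 dia 37.007870664419066 pos [ 0.51   -0.0892  0.016 ] scn [ 0.0009 -0.1507]
[ 0.50814141 -0.05005712  0.15000308] [ 0.00099783 -0.11150032] mount top proj [263.48872044 263.09336939]
```

View pics/g2_z.png

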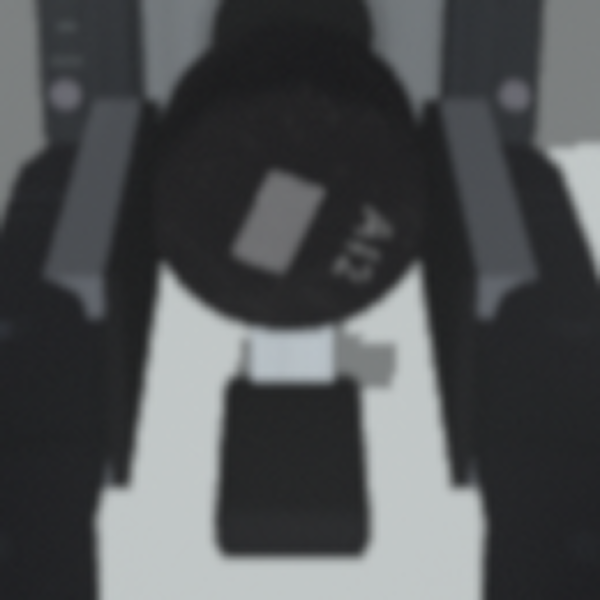

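```bash
python3 - <<'E'
from h import *
p=camera_params("wrist");t=np.array(read_eef_pos())
for dy in (0,.002,.004):
  print(dy,"bottom edge",w2px(p,t+[0,dy-.015,-.0075])[1],"centre",w2px(p,t+[0,dy,-.0075]),"label side widths",w2px(p,t+[.015,dy,-.0075])[0]-w2px(p,t+[-.015,dy,-.0075])[0],"topface far",w2px(p,t+[0,dy+.015,-.0075])[1])
E
```

```text
0 bottom edge 289.41466346889973 centre [263.48888496 263.09291725] label side widths 61.810638162007166 topface far 235.08545125384742
0.002 bottom edge 285.99700105510016 centre [263.69230764 259.45942478] label side widths 62.066777360936555 topface far 231.2150190142336
0.004 bottom edge 282.5516896827445 centre [263.89742751 255.79561761] label side widths 62.3250482332345 topface far 227.31125232619698
```

```bash
cat >> h.py <<'E'
def lower(sx,sy,z0,z1,fmax=5,step=.001):
    q=down(V[2]); movel(s2w(sx,sy,z0),q,speed=.12); pause(.3); f0=np.array(read_ft_force()); z=z0
    while z>z1+1e-6:
        z-=step; movel(s2w(sx,sy,z),q,speed=.03); f=np.array(read_ft_force())-f0
        print(round(z,4),np.round(f,1))
        if f[2]>fmax: return z
    return None
E
python3 - <<'E'
from h import *
print(lower(.0012,-.1098,.046,.0385),read_eef_pos(),read_time_s())
E
```

```text
0.045 [-0.2  1.1  0.5]
0.044 [ 0.9  1.4 -0.3]
0.043 [0.4 0.9 0.5]
0.042 [ 0.3 -0.1 -0.6]
0.041 [ 0.1  1.1 -0.6]
0.04 [ 0.6  0.9 -0.5]
0.039 [-1.2  0.7  5.9]
0.03899999999999999 [ 0.50843814 -0.04830487  0.03953785] 25.1583
```

Contact came at floor height (0.039), not at the rim (about 0.0425), so the mount is in the nest. I release and check.

```bash
python3 - <<'E'
from h import *
q=down(V[2]); move_gripper(.045); e=read_eef_pos(); movel([e[0],e[1],.12],q,speed=.2)
move_ptp([.459,-.297,.15],q)
im,p=snap("wrist","i"); c=dark_center(im,p,(.459,-.297),.014,0,"cream")
im2,p2=snap("top","i_top"); print([(np.round(d["at"]),round(d["confidence"],2)) for d in look_for("top","mount_0")])
cv2.imwrite("pics/i_topz.png",cv2.resize(im2[:,:,::-1][110:290,90:420],(792,432),interpolation=3))
print(read_time_s())
E
```

```text
[(array([253., 191.]), 0.54), (array([252., 188.]), 0.53)]
27.525
```

View pics/i.png

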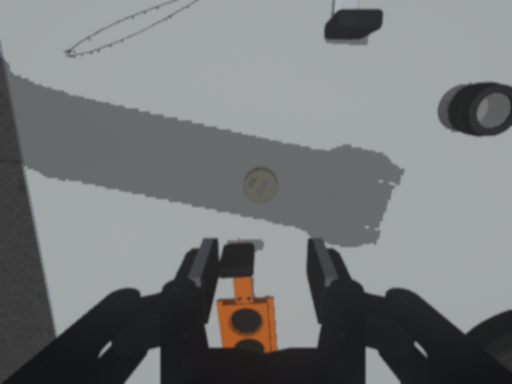

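View pics/i_topz.png

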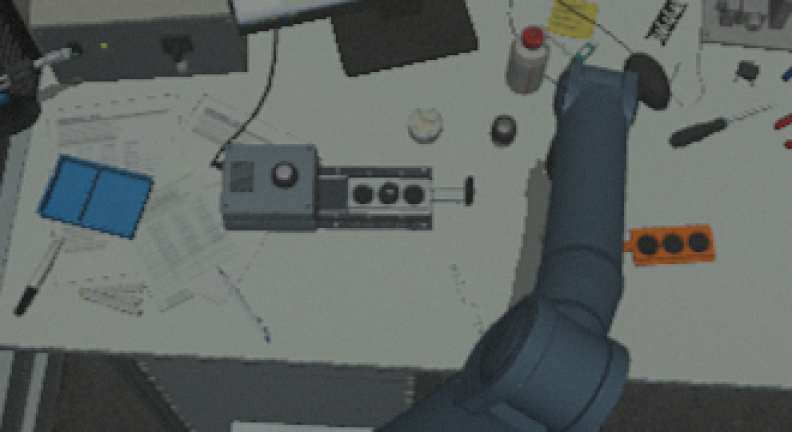

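The tray has been knocked towards its left (now about zoom (96,197)). The black mount is in the middle nest, and the cream one is at (261,185) in the wrist view. No third mount appears anywhere. I pick up the cream mount next with a looser colour threshold, because it lies in shadow.

```bash
sed -i 's/m=(g\[:,:,1\]>40)&(g\[:,:,2\]>100)&(g\[:,:,0\]<40)/m=(g[:,:,1]>24)\&(g[:,:,2]>70)\&(g[:,:,0]>10)\&(g[:,:,0]<40)/' h.py; python3 - <<'E'
from h import *
im=cv2.imread("pics/i.png"); print(cv2.cvtColor(im[180:190:5,250:275:6],cv2.COLOR_BGR2HSV).tolist(),cv2.cvtColor(im[150:152,250:252],cv2.COLOR_BGR2HSV).tolist())
p=camera_params("wrist"); print(dark_center(im[:,:,::-1].copy(),p,(.459,-.297),.014,0,"cream"), px2w(p,(261,185.5),.007))
E
```

```text
[[[26, 22, 93], [30, 22, 94], [40, 8, 100], [30, 13, 96], [27, 24, 97]], [[30, 20, 88], [27, 23, 101], [105, 5, 94], [30, 20, 100], [27, 23, 100]]] [[[98, 10, 107], [90, 7, 107]], [[90, 7, 106], [90, 7, 107]]]
None [ 0.45756998 -0.29914605  0.007     ]
```

```bash
python3 - <<'E'
s=open("h.py").read()
i=s.index("    else: m=(g[:,:,1]>24)"); j=s.index("\n",i)
s=s[:i]+"    else: m=cv2.morphologyEx((cv2.GaussianBlur(im,(3,3),0).astype(int)@[1,0,-1]>2).astype(np.uint8),cv2.MORPH_CLOSE,cv2.getStructuringElement(2,(15,15)))>0"+s[j:]
open("h.py","w").write(s)
E
python3 - <<'E'
from h import *
im=cv2.imread("pics/i.png")
p=camera_params("wrist"); print(dark_center(im[:,:,::-1].copy(),p,(.459,-.297),.014,0,"cream"))
E
```

```text
blob px [260.2 184.6] diam mm 31.228288287261726 exp dia 30; pos [ 0.4568 -0.2984  0.007 ]
[ 0.45683949 -0.29835647]
```

```bash
python3 - <<'E'
from h import *
q=down(V[2])
c=np.array([.457,-.2972])
movel([c[0],c[1],.0245],q,speed=.12); pause(.2); print(read_eef_pos(),read_ft_force())
move_gripper(.02,effort=30); print(read_finger_gap())
movel([c[0],c[1],.12],q,speed=.15)
move_ptp(s2w(.001,-.152,.15),q)
im,p=snap("wrist","j")
for y in (-.069,-.108,-.147): nest_center(im,p,s2w(.001,y,0))
t=np.array(read_eef_pos()); print("gap",read_finger_gap(),w2s(t))
for dy in (0,.002,.004): print(dy,w2px(p,t+[0,dy-.015,-.0105]),w2px(p,t+[0,dy+.015,-.0105]))
cv2.imwrite("pics/j_z.png",cv2.resize(im[:,:,::-1][215:315,200:330],(780,600),interpolation=2))
print(read_time_s())
E
```

```text
[ 0.45753734 -0.29757975  0.02526674] [-0.26795263  0.06713378 -0.205386  ]
0.02827498173573985
nest px [263.3  83.4] thr 107.0 dia 32.538874562158156 pos [ 0.5063 -0.0072  0.016 ] scn [ 0.0012 -0.0686]
nest px [263.6 134.4] thr 114.0 dia 32.634246451738385 pos [ 0.5084 -0.0471  0.016 ] scn [ 0.0014 -0.1085]
nest px [263.6 178.6] thr 87.0 dia 31.92706111750641 pos [ 0.5102 -0.0851  0.016 ] scn [ 0.0013 -0.1466]
gap 0.028152752223396183 [ 0.00082057 -0.15297748]
0 [262.26738251 285.32486101] [265.11833375 231.7120352 ]
0.002 [262.44690532 281.94889124] [265.32120459 227.89700023]
0.004 [262.62785608 278.54606857] [265.52579146 224.04969484]
31.2583
```

View pics/j.png

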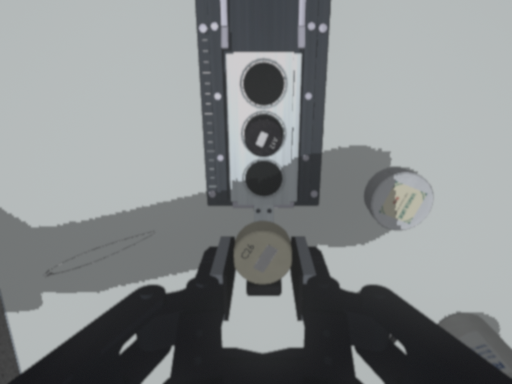

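View pics/j_z.png

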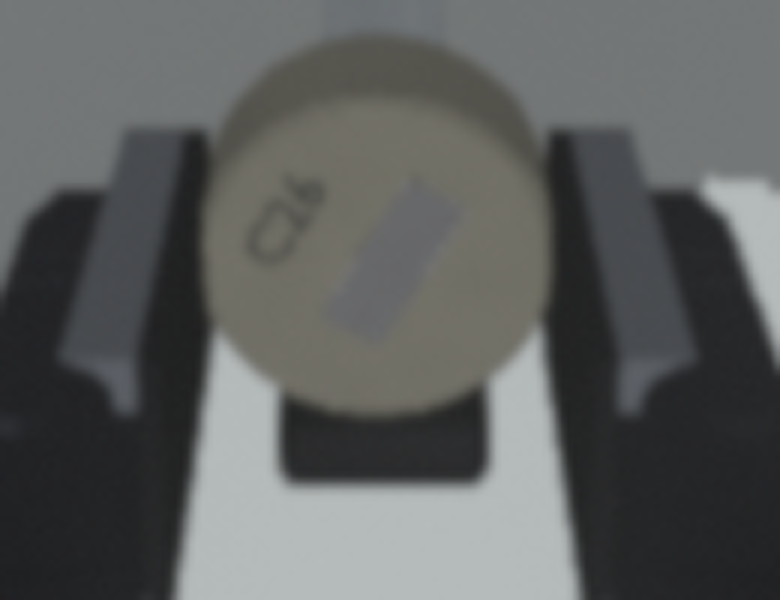

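Black (A12) sits concentric in nest_1 at (263,134). The cream mount (C26) is held about 0.6 mm forward of the TCP. Nest_0 is at (263,179).

```bash
python3 - <<'E'
from h import *
r=lower(.0013,-.1472,.044,.037,fmax=4); print(r,read_eef_pos(),read_finger_gap())
if r and r<.0400:
    move_gripper(.045); e=read_eef_pos(); movel([e[0],e[1],.13],down(V[2]),speed=.2)
    move_ptp(s2w(.0,-.19,.15),down(V[2])); im,p=snap("wrist","k")
print(read_time_s())
E
```

```text
0.043 [-0.4 -1.  -0.9]
0.042 [ 0.3 -0.  -1.6]
0.041 [-0.3 -0.1 -0.7]
0.04 [ 0.4 -0.5 -1.9]
0.039 [ 0.  -1.  -1.2]
0.038 [-0.  -0.1  0.5]
0.037 [-2.7 -0.2  8.1]
0.03699999999999999 [ 0.51044245 -0.08567702  0.03810086] 0.028773350308631356
35.975
```

View pics/k.png

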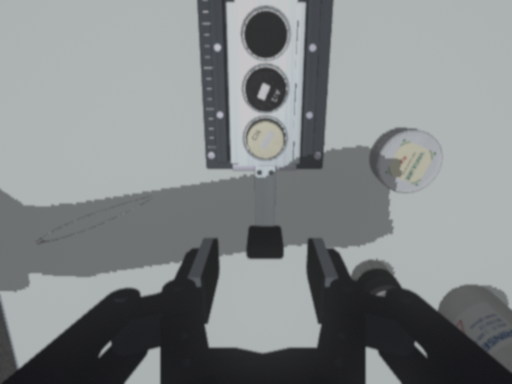

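Both mounts sit in nests: cream in nest_0 at (266,138), black in nest_1 at (265,90). Now I push the slide home.

```bash
python3 - <<'E'
from h import *
q=down(YS())
for c in ("side","top"):
    im,p=snap(c,"k_"+c)
move_gripper(.045)
e=read_eef_pos()
move_ptp(s2w(.001,-.232,.13),q); movel(s2w(.001,-.232,.044),q,speed=.12); pause(.2)
move_gripper(0,effort=30); print("gap",read_finger_gap())
pause(.2); a=w2s(read_eef_pos()); print(a,read_ft_force())
movel(s2w(.001,-.066,.044),q,speed=.07); f0=np.array(read_ft_force()); print(np.round(f0,1),read_finger_gap())
y=-.066
while y<-.045:
    y+=.0015; movel(s2w(.001,y,.044),q,speed=.03); f=np.array(read_ft_force()); print(round(y,4),np.round(f,1))
    if f[1]<-10: break
print(read_finger_gap(),w2s(read_eef_pos()),read_time_s())
E
python3 -c "
import cv2
a=cv2.imread('pics/k_top.png')[110:290,90:420];cv2.imwrite('pics/k_topz.png',cv2.resize(a,(792,432),interpolation=3))"
```

```text
gap 0.011364703106378856
[ 0.00123554 -0.23219098] [-0.19834345 -0.02674053  3.73838136]
[ 0.  -3.6  5.3] 0.011481470907736439
-0.0645 [ 0.5 -4.4  6.6]
-0.063 [ 0.2 -3.6  5.9]
-0.0615 [ 0.5 -3.6  6.4]
-0.06 [-0.3 -4.4  5.6]
-0.0585 [ 0.8 -4.5  5.9]
-0.057 [-0.2 -3.8  5.7]
-0.0555 [ 0.6 -4.3  6.2]
-0.054 [ 0.3 -5.9  7.4]
-0.0525 [ 0.1 -8.   7.1]
-0.051 [ 0.8 -9.9  6.6]
-0.0495 [  1.  -12.8   8.3]
0.011292007661473077 [ 0.00088194 -0.05400391] 44.4667
```

View pics/k_topz.png

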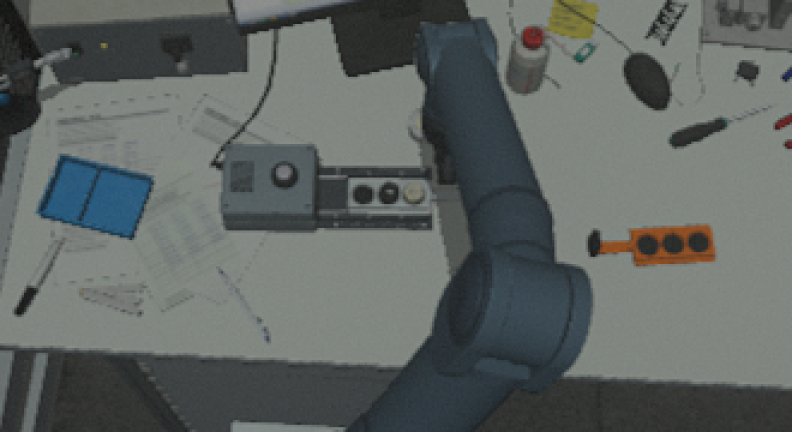

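The travel of 178 mm matches the stop-to-stop distance exactly, so the slide is home. I release it, look, then press the button.

```bash
python3 - <<'E'
from h import *
move_gripper(.045); e=read_eef_pos(); movel([e[0],e[1],.16],down(YS()),speed=.2)
move_gripper(0)
q=down(V[2])
move_ptp(s2w(.001,.03,.19),q); im,p=snap("wrist","l")
print("tip",[(d["at"],d["confidence"],w2s(px2w(p,d["at"],.098))) for d in tip_of("wrist","scan_button_top")],"pred",w2px(p,s2w(.001,.047,.098)),read_time_s())
E
```

```text
tip [([262.5, 180.8], 0.72, array([0.00057658, 0.04677746]))] pred [263.08184727 180.50523213] 47.775
```

View pics/l.png

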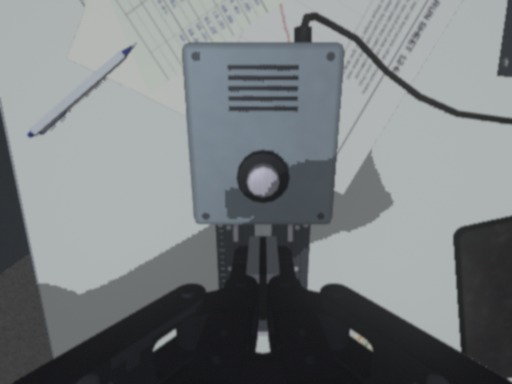

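The button shows at (263,180), right where predicted. The fingers are shut, so I press.

```bash
python3 - <<'E'
from h import *
q=down(V[2])
movel(s2w(.0008,.0465,.123),q,speed=.15); pause(.3); f0=np.array(read_ft_force()); z=.123
while z>.100:
    z-=.001; movel(s2w(.0008,.0465,z),q,speed=.03); f=np.array(read_ft_force())-f0
    print(round(z,4),np.round(f,1),round(read_eef_pos()[2],4))
    if f[2]>14: break
pause(.3); print(np.array(read_ft_force())-f0,read_eef_pos())
movel(s2w(.0008,.0465,.16),q,speed=.08); pause(.4)
im,p=snap("wrist","m"); print(read_time_s())
E
```

```text
0.122 [-0.7 -1.3  0.5] 0.122
0.121 [-0.6 -0.   0.8] 0.1212
0.12 [-0.9 -0.7  2.7] 0.1201
0.119 [ 0.3 -0.9  2.9] 0.1191
0.118 [-0.2 -0.2  3.3] 0.1181
0.117 [ 0.  -1.8  4.7] 0.1171
0.116 [-0.1 -1.   4.4] 0.1161
0.115 [-1.2 -0.9  5.4] 0.1151
0.114 [-1.9 -1.4 11.9] 0.115
0.113 [-4.8 -2.4 16.7] 0.1149
[-4.7254503  -3.18132522 17.422607  ] [0.50050803 0.10786044 0.11492012]
53.025
```

View pics/m.png

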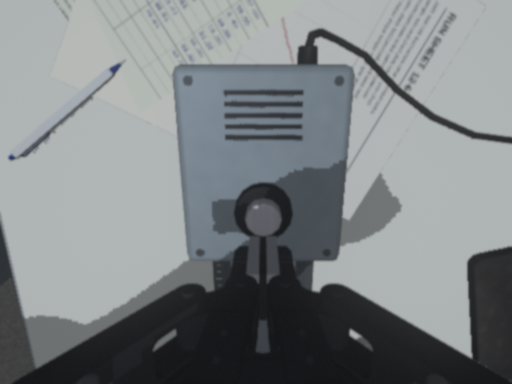

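The button reached its hard stop (17 N after 6 mm of travel) and is up again. Next I draw the slide out.

```bash
python3 - <<'E'
from h import *
q=down(YS())
e=read_eef_pos(); movel([e[0],e[1],.17],down(V[2]),speed=.2)
move_gripper(.045)
move_ptp(s2w(.001,-.055,.14),q); im,p=snap("wrist","n")
for d in tip_of("wrist","slide_grip")[:2]: print(d, w2s(px2w(p,d["at"],.044)))
movel(s2w(.001,-.0545,.044),q,speed=.12); pause(.2)
move_gripper(0,effort=30); print("gap",read_finger_gap()); pause(.2); print(w2s(read_eef_pos()),read_ft_force())
movel(s2w(.001,-.224,.044),q,speed=.07); print(read_ft_force(),read_finger_gap())
y=-.224
while y>-.243:
    y-=.0015; movel(s2w(.001,y,.044),q,speed=.03); f=read_ft_force(); print(round(y,4),np.round(f,1))
    if f[1]>7: break
print(read_finger_gap(),w2s(read_eef_pos()),read_time_s())
e=read_eef_pos(); move_gripper(.045); movel([e[0],e[1],.13],q,speed=.2)
e=s2w(0,-.19,.15);move_ptp(e,down(V[2])); im,p=snap("wrist","n2")
for y in (-.069,-.108,-.147): nest_center(im,p,s2w(.001,y,0))
# tray view from top
im,p=snap("top","n_top"); print(look_for("top","tray"))
cv2.imwrite("pics/n_topz.png",cv2.resize(im[150:230,90:170][:,:,::-1],(600,600),interpolation=2)); print(read_time_s())
E
```

```text
{'at': [261.8, 202.7], 'confidence': 0.62} [-0.00102046 -0.05398922]
gap 0.010966634419985574
[ 0.00123624 -0.0545403 ] [-1.35625386 -0.70140704  3.30045516]
[0.14657242 2.96011566 5.3982596 ] 0.01134043753008615
-0.2255 [0.1 4.  4.9]
-0.227 [-0.5  4.1  5.6]
-0.2285 [-0.5  3.   4.8]
-0.23 [-1.3  4.   5.4]
-0.2315 [-0.8  3.8  5.1]
-0.233 [-0.7  4.2  5.4]
-0.2345 [-0.5  6.2  4.8]
-0.236 [-0.6  8.6  5. ]
0.011547766791134688 [ 0.00051074 -0.23279272] 61.7
nest px [263.1  32.1] thr 100.0 dia 33.31321760673772 pos [ 0.5053 -0.0076  0.016 ] scn [ 0.0002 -0.0689]
nest px [263.6  87.2] thr 109.0 dia 32.05127388610114 pos [ 0.5076 -0.0468  0.016 ] scn [ 0.0006 -0.1082]
nest px [263.5 133.5] thr 153.0 dia 21.3934163716546 pos [ 0.5093 -0.0831  0.016 ] scn [ 0.0005 -0.1445]
[{'at': [130.9, 192.5], 'confidence': 0.91}, {'at': [260.8, 188.7], 'confidence': 0.73}, {'at': [249.3, 193.3], 'confidence': 0.49}]
64.4583
```

View pics/n2.png

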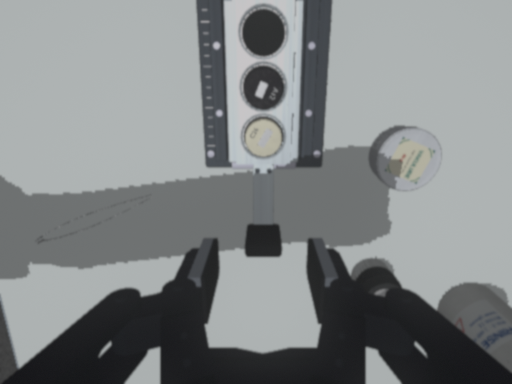

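View pics/n_topz.png

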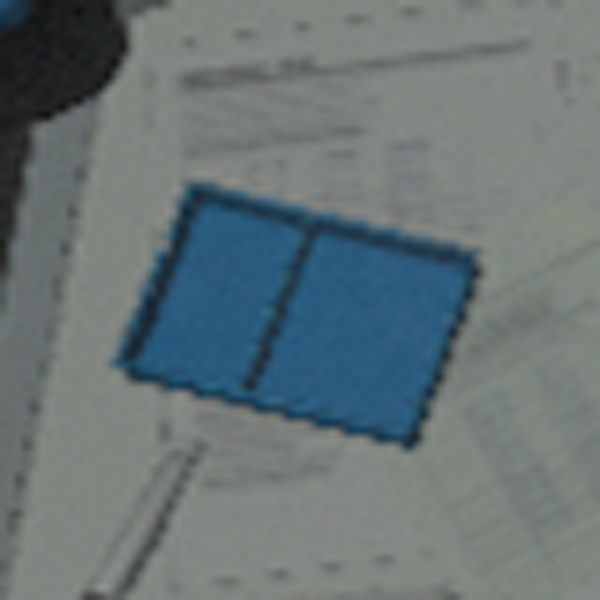

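View pics/n.png

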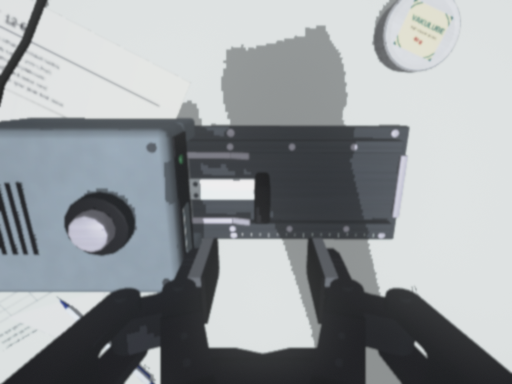

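The slide was still home at re-grasp (grip at -0.0545) and is now at the front stop with both mounts seated. The tray corners in the crop are (190,188), (480,255), (413,443) and (122,365), with the divider towards the left end.

```bash
python3 - <<'E'
from h import *
p=camera_params("top")
C=[px2w(p,(90+x/7.5,150+y/7.5),.024)[:2] for x,y in [(190,188),(480,255),(413,443),(122,365)]]
print(np.round(C,3)); ctr=np.mean(C,0)
ty=((C[1]-C[0])+(C[2]-C[3])); ty/=np.linalg.norm(ty)  # tray +y (away from divider end)
tx=((C[0]-C[3])+(C[1]-C[2])); tx/=np.linalg.norm(tx)
d=px2w(p,(90+280/7.5,150+305/7.5),.020)[:2]; print("ctr",ctr,"ty",ty,"tx",tx,"len",np.linalg.norm(C[1]-C[0]),np.linalg.norm(C[0]-C[3]),"div y",(d-ctr)@ty)
yaw=np.arctan2(-ty[0],ty[1])
jx=np.arctan2(tx[1],tx[0]); print("jaw yaw x",jx)
for t in (.03,-.0435):
  P=ctr+t*ty; print(P,inverse_kinematics([P[0],P[1],.05],down(jx)),np.hypot(*P))
E
```

```text
[[0.539 0.462]
 [0.511 0.313]
 [0.41  0.333]
 [0.443 0.479]]
ctr [0.47582752 0.39679092] ty [-0.2004794  -0.97969792] tx [ 0.98308918 -0.18312743] len 0.15109709060671486 0.09763109294473632 div y -0.012674441262178383
jaw yaw x -0.18416674460077534
[0.46981313 0.36739998] [-0.0939055   0.69578545 -0.81481249  1.82654538  0.63623381  0.90258085
 -1.39057613] 0.596411878556279
[0.48454837 0.43940778] [-0.21862713  0.7767193  -0.79366537  1.67886744  0.65096365  0.9696503
 -1.43696546] 0.6541149137602825
```

```bash
cat >> h.py <<'E'
def unnest(sx,sy,zt=.0385):
    q=down(V[2]); move_gripper(.045); move_ptp(s2w(sx,sy,.1),q); movel(s2w(sx,sy,zt),q,speed=.1); pause(.3)
    print("at",w2s(read_eef_pos()),read_eef_pos()[2],np.round(read_ft_force(),1))
    move_gripper(.02,effort=30); print("gap",read_finger_gap())
    movel(s2w(sx,sy,.18),q,speed=.15); print("gap",read_finger_gap(),read_time_s())
E
python3 - <<'E'
from h import *
unnest(.001,-.1475)
ctr=np.array([.4758,.3968]);ty=np.array([-.192,-.981]);jx=-.189
P=ctr-.0435*ty
move_ptp([P[0],P[1],.18],down(jx)); im,p=snap("wrist","o"); print(read_finger_gap(),read_time_s())
E
```

```text
at [ 0.00144171 -0.14765919] 0.039054138628230706 [0.2 0.1 0.1]
gap 0.02838781001180858
gap 0.02855863148300581 67.4833
0.028389905221334725 69.7833
```

View pics/o.png

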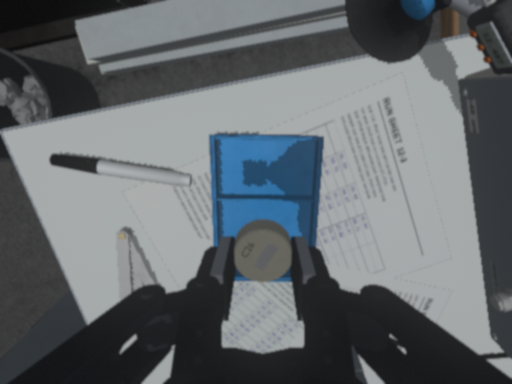

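```bash
python3 - <<'E'
from h import *
p=camera_params("wrist")
ctr=np.array([.4758,.3968]);ty=np.array([-.192,-.981]);tx=np.array([.981,-.192])
for uv,z in [((211,136),.024),((323,136),.024),((216,197),.024),((320,197),.024),((267,198),.020)]:
    d=px2w(p,uv,z)[:2]-ctr; print(uv,"tray x,y",np.round([d@tx,d@ty],4))
d=np.array(read_eef_pos())[:2]-ctr;print("tcp",d@tx,d@ty)
E
```

```text
(211, 136) tray x,y [-0.0465 -0.0833]
(323, 136) tray x,y [ 0.0544 -0.0836]
(216, 197) tray x,y [-0.0446 -0.0251]
(320, 197) tray x,y [ 0.0552 -0.0254]
(267, 198) tray x,y [ 0.0044 -0.0228]
tcp 0.0003343163652831018 -0.043198520132262046
```

The tray is square to the gripper, with the small compartment at rows 137–197. The wrist view puts the tray about 4 mm in x and 7 mm in y off my estimate, so I correct by that and lower.

```bash
cat >> h.py <<'E'
TC=np.array([.4758,.3968]);TY=np.array([-.192,-.981]);TX=np.array([.981,-.192]);TC=TC+.0045*TX-.0075*TY; JX=-.193
def trayput(tx,ty,zt):
    P=TC+tx*TX+ty*TY; q=down(JX)
    movel([P[0],P[1],.06],q,speed=.15); pause(.3); f0=np.array(read_ft_force()); z=.034
    movel([P[0],P[1],z],q,speed=.08)
    while z>zt-.003:
        z-=.001; movel([P[0],P[1],z],q,speed=.03); f=np.array(read_ft_force())-f0; print(round(z,4),np.round(f,1))
        if f[2]>3: break
    pause(.1); move_gripper(.045); pause(.1); movel([P[0],P[1],.18],q,speed=.15); print(read_finger_gap(),read_time_s())
E
python3 - <<'E'
from h import *
trayput(0,-.0435,.0275)
im,p=snap("wrist","o2")
E
```

```text
0.033 [-0.2  0.1 -0.2]
0.032 [0.3 0.6 0.3]
0.031 [-0.4  0.8  0.5]
0.03 [0.1 0.1 0.8]
0.029 [-0.4 -0.   0.1]
0.028 [ 0.2 -0.7  2.1]
0.027 [-1.4 -2.3  6.6]
0.045084086452726164 74.9333
```

View pics/o2.png

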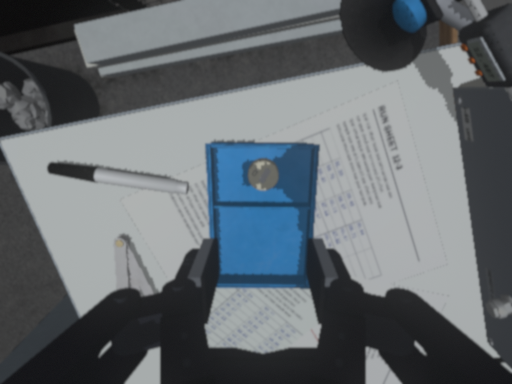

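Cream stands centred in the small compartment at (263,174). Next is the black mount.

```bash
python3 - <<'E'
from h import *
unnest(.001,-.1085,.039)
P=TC+.03*TY
move_ptp([P[0],P[1],.18],down(JX)); im,p=snap("wrist","q"); print(read_finger_gap(),read_time_s())
E
```

```text
at [ 0.00143597 -0.1086725 ] 0.03953769528818933 [-0.6 -0.  -0.1]
gap 0.028859263547698067
gap 0.02887399689511148 79.8
0.028897755361595397 81.7583
```

View pics/q.png

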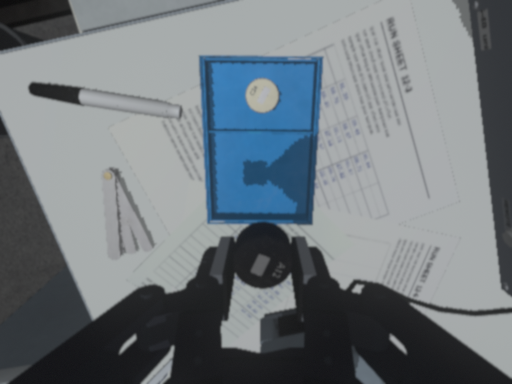

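```bash
python3 - <<'E'
from h import *
p=camera_params("wrist"); P=TC+.03*TY; print(w2px(p,[P[0],P[1],.002]),w2px(p,[*(TC-.0435*TY),.012]))
trayput(0,.03,.0275)
im,p=snap("wrist","r")
move_ptp([.44,.2,.3],down(JX)); im,p=snap("wrist","r2"); snap("top","r_top"); snap("side","r_side");print(read_time_s())
a=cv2.imread("pics/r_top.png")[110:290,90:420];cv2.imwrite("pics/r_topz.png",cv2.resize(a,(792,432),interpolation=3))
E
```

```text
[262.41096734 172.62043662] [262.29192369  96.71489921]
0.033 [ 0.1 -0.6  0.2]
0.032 [ 0.5 -1.5  0.7]
0.031 [ 0.7 -0.  -0.5]
0.03 [-0.7 -0.4 -0.2]
0.029 [-0.1 -0.2  0.4]
0.028 [-2.5 -2.   5.8]
0.04524659303364982 86.6583
88.425
```

View pics/r.png

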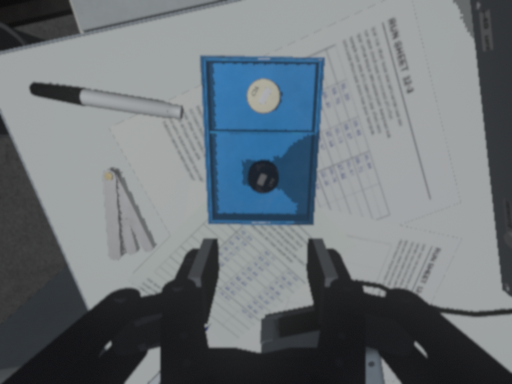

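View pics/r_topz.png

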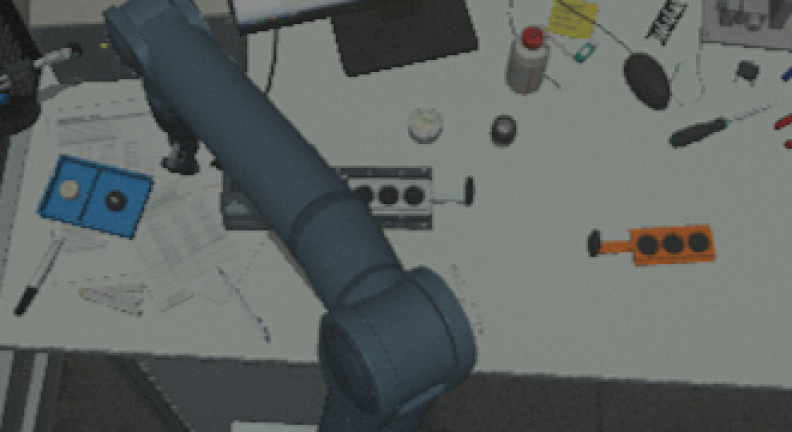

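View pics/r2.png

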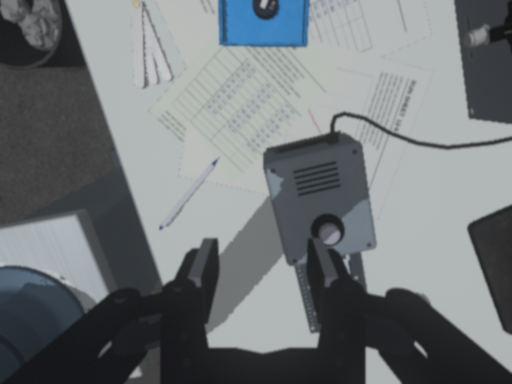

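Cream stands at (263,95) and black at (263,177), both flat and centred in their compartments. The slide is fully out with its nests empty, the button is up, the bystanders haven't moved, and the arm is clear. I hand in.

```bash
python3 - <<'E'
from h import *
print(read_time_s(),read_ft_force(),read_joint_vel().max() if hasattr(read_joint_vel(),'max') else 0); sign_off()
E
```

```text
88.425 [ 0.01670609 -0.10909215 -0.46886707] 0.00821923081600822
the job is handed in; nothing more can be done
```

I scanned the batch and handed the job in at about 88 s of the 208 s allowed; the hand-in reports no verdict. I found only two mounts, one black and one cream. I saw no third one in any camera view.

- **Loading:** I drew the slide out and set the black mount in the middle nest and the cream one in the nest nearest the grip. Both touched down at nest-floor height.
- **Slide home:** I pushed the slide in until it met the back stop. The travel was 178 mm, which matches the stop-to-stop distance. The slide was still home when I gripped it again after the scan.
- **Button:** It moved 6 mm to its hard stop at about 17 N and came up again.
- **Unloading:** I drew the slide out to the front stop. The cream mount went into the tray's small compartment and the black one into the large one.

**Last checks:** The final pictures show both mounts flat and centred in their compartments, the slide out with its nests empty, and the button up. The loupe and tin look unmoved. The tweezers, faint in the pictures, also look unmoved. The gripper was open and clear of everything.

**Disagreements:**
- The tray was knocked a few centimetres during the run, so I located it again. The top and wrist cameras differed by about 5–8 mm on where it was. I used the wrist camera's value, and both mounts landed centred.
- My scanner position was about 2 mm off along the track, judging by where the slide met its stops. The compartments, nests and stops left enough margin for this.

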